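# Sort bearing balls from a tipping pan with a card

## Robot

A 7-joint arm with a two-finger parallel gripper is mounted at the origin on the work surface. World frame = base frame: x ahead of the robot, y to its left, z up, the work surface at z = 0. Lengths are in m, angles in rad, forces in N, time in s.
With the tool pointing down it reaches from about 0.35 to 0.9 m from the base axis. Payload 8.1 kg.
Tool frame: the origin (TCP) lies at the very end of the fingers, on their centre line; the grasp point (between the pads) lies arm.grip_point_offset behind it (arm.grip_point_offset is the distance from the TCP to the grasp point, in m); z points along the fingers, y is the line along which they close (so a half turn about z gives the same grasp; the last joint's range is limited). The gripper opens to 92 mm and grips with 3 to 60 N. Pads are 19 mm wide; open, the fingers measure 130 mm over their backs; the gripper's body (75 mm by 190 mm) begins 47 mm behind the grasp point.
Start: joints at [1.019, 0.434, 0.025, 1.573, -0.012, 1.134, -0.075], TCP at [0.271, -0.563, 0.227] pointing down, gripper open.
Joint ranges: [-2.62, 2.62], [-0.44, 2.09], [-1.27, 1.32], [0.08, 2.57], [-1.32, 4.46], [0.12, 2], [-2.74, 2.74]. Speed limits (rad/s): [2.22, 2.22, 3.01, 3.01, 3.14, 3.14, 3.14].

## Interface

Orientations are given as a rotation vector (axis times angle).
In Python, from cell import arm gives the robot as it stands. The module is installed in compiled form; this text tells all that it offers.
- The arm moves only by the shell command python3 -m creep 'ROWS' [OPENING] [FORCE]. ROWS is JSON, a list of rows, each a list of 6 numbers: the shift along the tool's x, y, z scaled (see below), then the turn, a rotation vector about the tool's x, y, z scaled (see below). A call has 1 to 20 rows; each row shifts and turns the commanded pose from where the row before left it, along the tool's axes as they then stand; what a row does not reach is not made up. The controller multiplies each number of a shift by 0.4 m and each number of a turn by 120 degrees. A row lasts 1/12 s, in which the tool goes at most 41.7 mm and 7.16 degrees, less where a joint would pass 70% of its speed; a pose out of reach is approached as far as the arm can. A call with a number of a shift or a turn outside -1 to 1 is refused whole. A call with a gripper value outside its range is refused whole. OPENING is the closure, from -1 (fully open) to 1 (shut), set as the call begins (- or left out, the last holds). The fingers move at their own pace and stop on an object; FORCE is the grip in N (left out, the last holds). Time passes only in rows, so rows that do not move let the fingers close. It gives the time, the measured TCP pose, the force, the opening and the grip force at its end, in the units of the state.
- arm.observe(): the state, without advancing time (a new reading comes with each control period).
- arm.get_image(name): name is "scene" or "side" or "wrist"; returns a dict with "frame" (420x560x3 uint8, red, green, blue), "intrinsics" (3x3 intrinsics, pixels), "rvec" (rotation vector, rad) and "tvec" (3), from world to camera coordinates, as OpenCV has them; the wrist camera has in their place "mount" (4x4, takes a point from camera to tool coordinates, whose origin is the TCP and whose axes are the flange's). Camera axes: x right, y down, z forward; pixel columns grow to the right and rows downward; lengths in m; the calibration is good to about 2 mm. A picture is of the moment at which its call begins: read the wrist's pose just before it. There is no depth.
- arm.sign_off(): hands the job in; it is judged then, once.
The state is a dict: "clock": time; "joints": joint angles; "dq": joint speeds; "joint_efforts": joint torques, N m; "position": TCP position; "ee_rot": TCP orientation; "force": force on the tool from outside, world axes, zero at the start; "ft_torque": the same for the moment, N m; "width": opening from 0.0 (shut) to 1.0 (fully open); "gripper_force": force on a finger pad.
Only numpy, scipy, OpenCV 4.12 (cv2) and the standard library are available. Lean on these libraries where they do the work, as an engineer would, in place of code of your own. Each camera call takes 0.05 s, during which the arm holds its last target. There are 200 camera calls.

## Task

Take the steel card by its wooden grip off its two-pin rack, hold it across the tipping pan's mouth with its ears on the side walls and its blade between them, and press the pan fully down with it, so that the five small balls run out under the card into the black tray and the large ball stays in the pan. Keep the card there until the pan is back at rest, then hang it fully home on both pins of its rack and let go. Never tip the pan without the card across its mouth, spill no ball on the bench and leave the other things alone.

Things in the scene. Friction and masses are not known exactly. Their poses are not given: they have to be found in the camera images.
- pan (a joint): tilt of the pan about its hinge, rad: 0 at rest (front half of the floor then rises 0.12 rad to the lip, rear half is level); grows as the mouth end is pressed down, to a stop at 0.55 (front floor falls 0.43 rad). A spring brings it back to 0 when let go: 6 to 12 N down at the mouth presses it. The small balls run out readily with the joint above 0.42
- pan_mouth (a point): point of the aluminium tipping pan midway between the tops of its side walls; axes turn with the pan: x towards the open mouth, y across, z square to the front floor, 50 mm below it, which ends in the open lip 30 mm ahead. Side walls 4 mm thick, inner faces at y = +-70 mm, tops level with this point from 20 mm ahead to 125 mm behind it; the back, 160 mm behind, is closed with cut corners
- pan_hinge (a point): point on the pan's hinge axis (along its y), mid-width on the pan's floor, 125 mm above the bench; axes turn with the pan like pan_mouth's, and pan_mouth lies at x 75, z 50 mm in this frame. The fixed grey stand, 200 mm wide, has cheeks at either side up to 135 mm above the bench
- card: steel card. Origin midway between its flat ears, on their underside; y along its width, z up, x square to its face; alike both ways. Blade 4 mm thick, 130 wide, to 30 mm below the origin. Ears 30 (x) by 36 (y) by 4 mm, centred at y +-83, each with a 15 mm hole at y +-87. Wooden grip 16 mm thick (x), 70 long (y), 10 to 50 mm above the origin. On the pan walls it leaves a 20 mm slit. 0.16 kg
- rack_seat (a point): point midway between the tops of the rack's two pillars, where the card's origin lies when it hangs fully home; y towards the pillars. Fixed steel rack: pillars 24 mm across, 75 mm high at y = +-87 mm, each with an 8 mm pin with a tapered tip standing 28 mm above the pillar's top
- tray_in (a point): centre of the inner floor (4 to 5 mm over the bench) of the fixed black catch tray under the pan's lip: 135 mm (x) by 190 mm (y), 50 mm high, walls 4 mm
- ball0_center (a point): centre of a small steel ball, 16 mm across, 17 g; one of five loose in the pan
- ball1_center (a point): centre of a small steel ball, 16 mm across, 17 g; one of five loose in the pan
- ball2_center (a point): centre of a small steel ball, 16 mm across, 17 g; one of five loose in the pan
- ball3_center (a point): centre of a small steel ball, 16 mm across, 17 g; one of five loose in the pan
- ball4_center (a point): centre of a small steel ball, 16 mm across, 17 g; one of five loose in the pan
- big_center (a point): centre of the one large steel ball, 44 mm across, 0.35 kg, loose in the pan, near its back at the start. It rolls freely, so to the mouth when the pan is tipped and off the rising front floor when it is at rest
- filter: bystander: oil filter, 76 mm across, 85 mm high, upright beyond the rack; origin centre of underside
- pulley: bystander: steel pulley lying flat beside the rack, 64 mm across, 22 mm high; origin centre of underside
- socket: bystander: steel socket, 26 mm across, 40 mm high, upright beside the stand; origin centre of underside
- wrench: bystander: wrench lying flat, 160 mm long along its x
- driver: bystander: screwdriver lying flat, 190 mm long along its x
- spray: bystander: can, 64 mm across, 190 mm high, upright; origin centre of underside
- carton: bystander: closed carton 110 by 160 mm, 60 mm high; origin centre of underside
Things that resemble listed ones, but are neither listed nor needed, are in the scene too. What is shaped like the part that bears tray_in but blue or turquoise is not meant.

How it is judged:
By the outcome, as a careful person would: the job done as asked, in the order asked, and still so for the second after the job is handed in, with the robot touching nothing.
It also fails if it takes over 58 s, if anything falls off the work surface, if the arm or the gripper's body presses on something with over 40 N, if the wrist force passes 120 N, or if a joint passes its speed limit or range.

## Working session

There is one attempt and no reset: what is moved stays moved. The work goes in short steps, Python scripts to look and compute and a shell command to move; the robot and the scene stay as the last step left them, time stands still between calls to the robot, and variables do not carry over. Pictures are saved under pics/ and viewed, at most 10 in all, crops included, and the job is handed in when it is done.

```bash
mkdir -p pics
cat > h.py <<'E'
import numpy as np, cv2
from scipy.spatial.transform import Rotation as R
from cell import arm
def cam(name):
    s=arm.observe(); im=arm.get_image(name)
    K=np.array(im["intrinsics"])
    if name=="wrist":
        T=np.eye(4);T[:3,:3]=R.from_rotvec(s["ee_rot"]).as_matrix();T[:3,3]=s["position"]
        W=T@np.array(im["mount"]); Rc=W[:3,:3].T; t=-Rc@W[:3,3]
    else:
        Rc=R.from_rotvec(np.array(im["rvec"]).ravel()).as_matrix(); t=np.array(im["tvec"]).ravel()
    return im["frame"],(K,Rc,t)
def save(name,key):
    f,c=cam(name); cv2.imwrite(f"pics/{key}.png",f[:,:,::-1]); np.savez(f"pics/{key}.npz",K=c[0],R=c[1],t=c[2]); return f,c
def load(key):
    d=np.load(f"pics/{key}.npz"); return cv2.imread(f"pics/{key}.png")[:,:,::-1],(d["K"],d["R"],d["t"])
def ray(c,p):
    K,Rc,t=c; o=-Rc.T@t; d=Rc.T@np.linalg.inv(K)@np.array([p[0],p[1],1.]); return o,d/np.linalg.norm(d)
def onz(c,p,z):
    o,d=ray(c,p); return o+d*(z-o[2])/d[2]
def tri(*cps):
    A=np.zeros((3,3));b=np.zeros(3);L=[]
    for c,p in cps:
        o,d=ray(c,p);P=np.eye(3)-np.outer(d,d);A+=P;b+=P@o;L.append((o,d))
    x=np.linalg.solve(A,b); return x,[np.linalg.norm(np.cross(x-o,d)) for o,d in L]
def proj(c,X):
    K,Rc,t=c; q=K@(Rc@np.asarray(X,float)+t); return q[:2]/q[2]
def big(f,key,crop=None,s=1):
    g=f[:,:,::-1]
    if crop: x0,y0,x1,y1=crop; g=g[y0:y1,x0:x1]
    cv2.imwrite(f"pics/{key}.png",cv2.resize(g,None,fx=s,fy=s,interpolation=cv2.INTER_CUBIC))
E
python3 - <<'E'
from h import *
a=arm.observe();print({k:np.round(v,3).tolist() for k,v in a.items()}, arm.grip_point_offset)
fs=[save(n,n+"0")[0] for n in("scene","side")]
fw,_=save("wrist","wrist0")
for n in("scene0","side0"):
    _,c=load(n);print(n,np.round(-c[1].T@c[2],3),np.round(c[0],0).tolist())
g=np.zeros((600,800,3),np.uint8)
E
```

```text
{'clock': 0.0, 'joints': [1.019, 0.435, 0.025, 1.574, -0.012, 1.134, -0.075], 'dq': [-0.0, 0.0, -0.0, 0.0, 0.001, 0.002, 0.0], 'joint_efforts': [0.0, -66.786, 0.984, -31.446, -0.061, 0.043, 0.0], 'position': [0.271, -0.563, 0.226], 'ee_rot': [-3.061, -0.699, 0.001], 'force': [-0.276, 0.644, -0.761], 'ft_torque': [-0.005, 0.028, -0.028], 'gripper_force': 0.0, 'width': 1.002} 0.0188
scene0 [ 0.964 -0.737  1.018] [[411.0, 0.0, 276.0], [0.0, 411.0, 213.0], [0.0, 0.0, 1.0]]
side0 [-0.076  0.636  1.087] [[394.0, 0.0, 281.0], [0.0, 394.0, 209.0], [0.0, 0.0, 1.0]]
```

View pics/scene0.png

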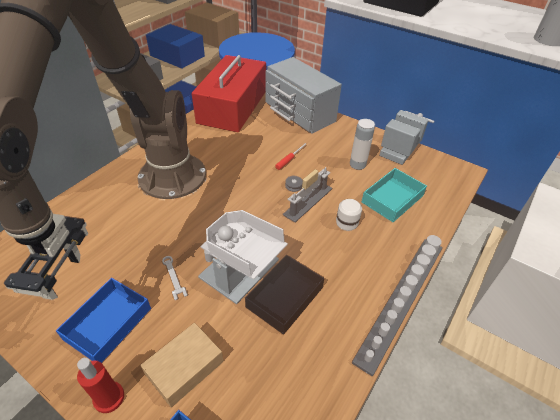

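View pics/side0.png

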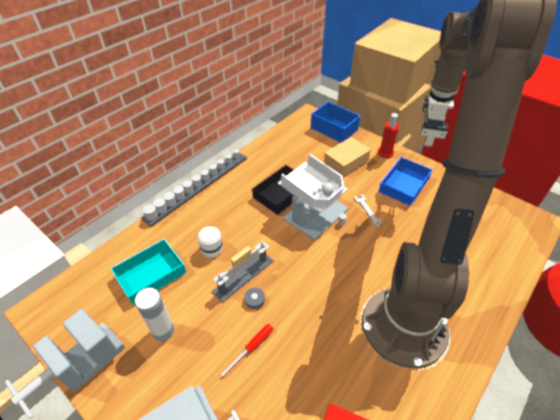

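The scene view shows the pan at about (245,240) with the black tray at (285,293). The rack with the card is at (308,190), with the wooden grip at (312,182). In the side view they are at (318,185), (280,188) and (243,268), with the grip at (241,256). There are three trays that are not meant: blue at (105,320), turquoise at (395,195) and a second blue one cut off at the bottom edge. The black one under the lip is the one meant. Next I'll look at enlarged crops.

Run:
```python
from h import *
a,_=load("scene0");b,_=load("side0")
def cr(f,x,y,w,h,s): return cv2.resize(f[y:y+h,x:x+w,::-1],(w*s,h*s),interpolation=cv2.INTER_CUBIC)
top=np.hstack([cr(a,195,205,100,75,4),cr(a,270,160,100,75,4)])
bot=np.hstack([cr(b,265,155,100,75,4),cr(b,195,230,100,75,4)])
cv2.imwrite("pics/m1.png",np.vstack([top,bot]))
```

```text
(no output)
```

View pics/m1.png

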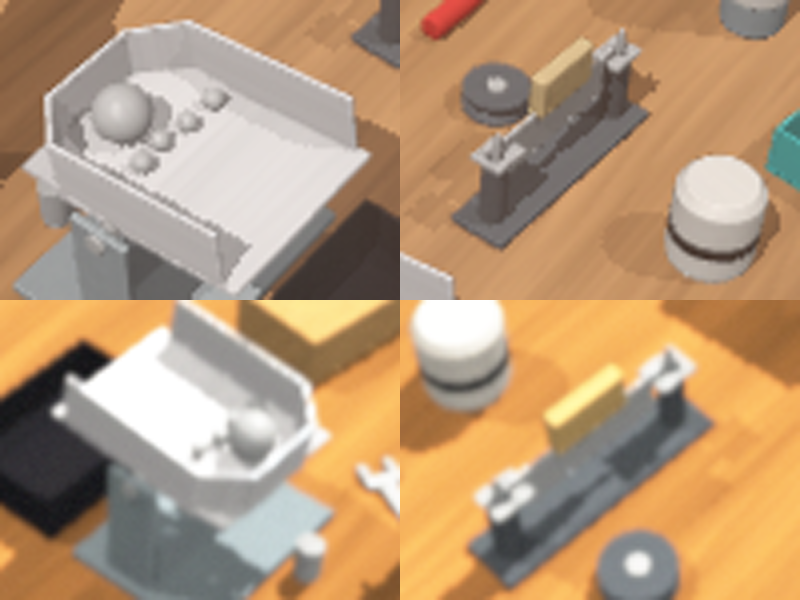

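Run:
```python
from h import *
_,a=load("scene0");_,b=load("side0")
def t(n,p,q):
    x,r=tri((a,np.array(p)-.375),(b,np.array(q)-.375));print(n,np.round(x,4),np.round(r,4));return x
L=t("wall rackside front",(283,229.25),(282,173.75))
M=t("wall far front",(249.5,264.5),(308.75,156.25))
t("wall rackside rear",(241.75,210.5),(318,200))
t("wall far rear",(206.75,242),(343,178.75))
t("lip rackside",(287.5,243.75),(280,182.5))
t("big",(225.5,233),(327.5,188.5))
p=t("pinA(scene left)",(294.25,196.25),(264.25,241.75))
q=t("pinB",(325,168.25),(220.5,273.75))
t("gripA",(303.75,180),(250.5,247)); t("gripB",(317,170.5),(232,256.25))
d=q-p;print("rack",(p+q)/2,np.degrees(np.arctan2(d[1],d[0])),np.linalg.norm(d))
d=L-M;print("pan",(L+M)/2,np.degrees(np.arctan2(d[1],d[0])),np.linalg.norm(d))
```

```text
wall rackside front [ 0.571  -0.1163  0.1877] [0.0005 0.0005]
wall far front [ 0.5651 -0.2566  0.1779] [0.0006 0.0006]
wall rackside rear [ 0.4195 -0.1119  0.1644] [0.0047 0.0047]
wall far rear [ 0.4156 -0.2548  0.1588] [0.0021 0.0021]
lip rackside [ 0.5854 -0.1175  0.1377] [0.0034 0.0034]
big [ 0.4318 -0.1926  0.1486] [0.0006 0.0006]
pinA(scene left) [0.4746 0.089  0.0964] [0.0032 0.0032]
pinB [0.4883 0.2637 0.1028] [0.0015 0.0015]
gripA [0.4749 0.1462 0.1259] [0.0009 0.0009]
gripB [0.4888 0.2086 0.1311] [0.0007 0.0007]
rack [0.48145508 0.176367   0.09959623] 85.51831673926763 0.17531513986845365
pan [ 0.56804424 -0.18644326  0.18281521] 87.57478838583143 0.1408387513574802
```

```bash
cat >> h.py <<'E'
def down(yaw): # tool x at yaw (deg), tool z down
    y=np.radians(yaw);x=np.array([np.cos(y),np.sin(y),0]);z=np.array([0,0,-1.]);return np.column_stack([x,np.cross(z,x),z])
def go(P,Rt,n=None):
    s=arm.observe();Rn=R.from_rotvec(s["ee_rot"]).as_matrix()
    d=Rn.T@(np.array(P)-s["position"]);w=R.from_matrix(Rn.T@Rt).as_rotvec()
    print("t",round(s["clock"],2),"shift total units",np.round(d/.4,4),"turn units",np.round(np.degrees(w)/120,4),"F",np.round(s["force"],1))
E
python3 - <<'E'
from h import *
print(np.round(arm.get_image("wrist")["mount"],3).tolist())
go([.481,.176,.36],down(85.5))
E
```

```text
[[0.001, -0.954, -0.299, 0.08], [1.0, 0.001, 0.001, -0.001], [-0.001, -0.299, 0.954, -0.158], [0.0, 0.0, 0.0, 1.0]]
t 0.2 shift total units [ 1.2743 -1.4368 -0.3331] turn units [-4.000e-04 -2.000e-04 -4.982e-01] F [-0.1 -0.4 -0.6]
```

```bash
python3 -m creep '[[0,0,-0.083,0,0,0],[0,0,-0.083,0,0,0],[0,0,-0.083,0,0,0],[0,0,-0.083,0,0,0]]' -1 && python3 -m creep '[[0.064,-0.072,0,0,0,0],[0.064,-0.072,0,0,0,0],[0.064,-0.072,0,0,0,0],[0.064,-0.072,0,0,0,0],[0.064,-0.072,0,0,0,0],[0.064,-0.072,0,0,0,0],[0.064,-0.072,0,0,0,0],[0.064,-0.072,0,0,0,0],[0.064,-0.072,0,0,0,0],[0.064,-0.072,0,0,0,0],[0.064,-0.072,0,0,0,0],[0.064,-0.072,0,0,0,0],[0.064,-0.072,0,0,0,0],[0.064,-0.072,0,0,0,0],[0.064,-0.072,0,0,0,0],[0.064,-0.072,0,0,0,0],[0.064,-0.072,0,0,0,0],[0.064,-0.072,0,0,0,0]]' && python3 -m creep '[[0.05,-0.05,0,0,0,-0.055],[0.05,-0.05,0,0,0,-0.055],[0,0,0,0,0,-0.055],[0,0,0,0,0,-0.055],[0,0,0,0,0,-0.055],[0,0,0,0,0,-0.055],[0,0,0,0,0,-0.055],[0,0,0,0,0,-0.055],[0,0,0,0,0,-0.055]]'
python3 - <<'E'
from h import *
go([.481,.176,.36],down(85.5))
f,c=save("wrist","w1")
E
```

```text
clock: 0.53
position: [0.2709, -0.5628, 0.3609]
ee_rot: [-3.062, -0.699, 0.0]
force: [-0.3, -0.7, 1.1]
width: 0.999
gripper_force: 0.0
clock: 2.03
position: [0.4615, 0.1056, 0.3596]
ee_rot: [3.063, 0.698, 0.001]
force: [1.4, -0.4, -0.2]
width: 1.001
gripper_force: 0.0
clock: 2.78
position: [0.4769, 0.1581, 0.3594]
ee_rot: [-2.308, -2.131, 0.0]
force: [1.0, 0.2, -0.9]
width: 1.001
gripper_force: 0.0
t 2.78 shift total units [ 0.0455  0.0066 -0.0016] turn units [-0.0001  0.0001 -0.0006] F [ 1.   0.2 -0.9]
```

View pics/w1.png

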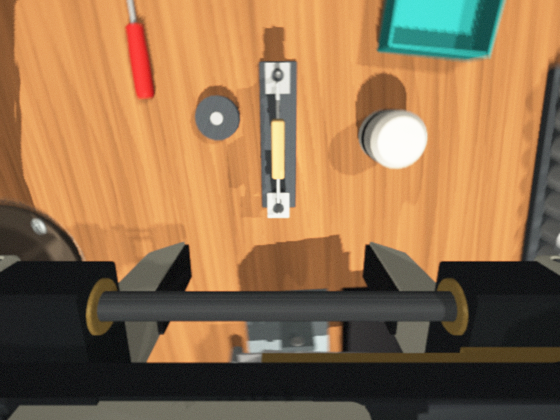

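```bash
python3 -m creep '[[-0.06,0,0,0,0,0],[-0.06,0,0,0,0,0]]' && python3 -c "from h import *;save('wrist','w2')" && python3 -m creep '[[-0.088,0.024,0,0,0,0],[-0.088,0.024,0,0,0,0],[-0.088,0.024,0,0,0,0],[-0.088,0.024,0,0,0,0],[-0.088,0.024,0,0,0,0],[-0.088,0.024,0,0,0,0],[-0.088,0.024,0,0,0,0],[-0.088,0.024,0,0,0,0],[-0.088,0.024,0,0,0,0],[-0.088,0.024,0,0,0,0],[-0.06,0,0,0,0,0]]' && python3 -c "from h import *;save('wrist','w3')" && python3 -m creep '[[-0.09,0,0,0,0,0],[-0.09,0,0,0,0,0]]' && python3 -c "
from h import *;save('wrist','w4')
for w in('w1','w2'):
    f,c=load(w); h=cv2.cvtColor(f,cv2.COLOR_RGB2HSV)
    m=((h[...,0]>15)&(h[...,0]<32)&(h[...,1]>70)&(h[...,2]>140)).astype(np.uint8)
    m[:,:255]=0;m[:,305:]=0;m[250:]=0
    n,l,st,ce=cv2.connectedComponentsWithStats(m); i=1+np.argmax(st[1:,4]);print(w,st[i],ce[i],cv2.minAreaRect(np.argwhere(l==i)[:,::-1].astype(np.float32)))
    g=((h[...,1]<40)&(h[...,2]>130)).astype(np.uint8);g[:,:255]=0;g[:,305:]=0;g[250:]=0
    n,l,st,ce=cv2.connectedComponentsWithStats(g)
    for i in range(1,n):
        if st[i,4]>60: print('ear',st[i],ce[i])
a,_=load('w3');b,_=load('w4');u,_=load('w2')
cv2.imwrite('pics/m2.png',cv2.resize(np.hstack([a,b])[:330,:,::-1],(800,236)))
cv2.imwrite('pics/m3.png',cv2.resize(a[:300,100:500,::-1],(800,600),interpolation=cv2.INTER_CUBIC))
"
```

```text
clock: 3.0
position: [0.4725, 0.1109, 0.3593]
ee_rot: [-2.313, -2.124, -0.0]
force: [0.0, -1.1, -0.8]
width: 1.002
gripper_force: 0.0
clock: 3.97
position: [0.5367, -0.2766, 0.3586]
ee_rot: [2.32, 2.118, -0.002]
force: [0.3, -0.2, -1.1]
width: 1.001
gripper_force: 0.0
clock: 4.18
position: [0.5309, -0.3435, 0.3598]
ee_rot: [-2.314, -2.125, -0.001]
force: [0.9, 0.7, 0.9]
width: 0.997
gripper_force: 0.0
w1 [271 120  14  60 804] [277.64054726 148.71890547] ((277.5, 149.5), (59.0, 13.0), 90.0)
ear [264  62  27  56 822] [277.39537713  80.39537713]
ear [266 179  25  39 573] [277.9982548  202.20767888]
w2 [271  78  15  66 911] [278.33918771 110.1481888 ] ((278.0, 110.5), (65.0, 14.0), 90.0)
ear [265  22  27  55 935] [278.16470588  41.94973262]
ear [266 143  25  44 667] [278.12293853 169.96701649]
```

View pics/m2.png

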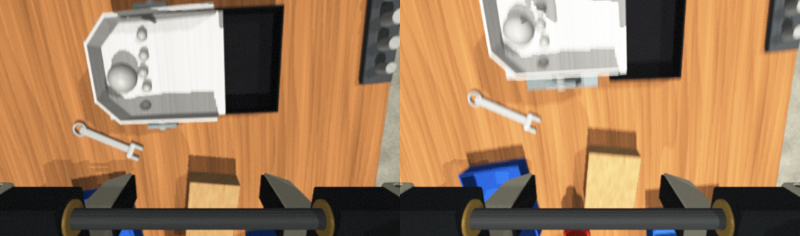

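View pics/m3.png

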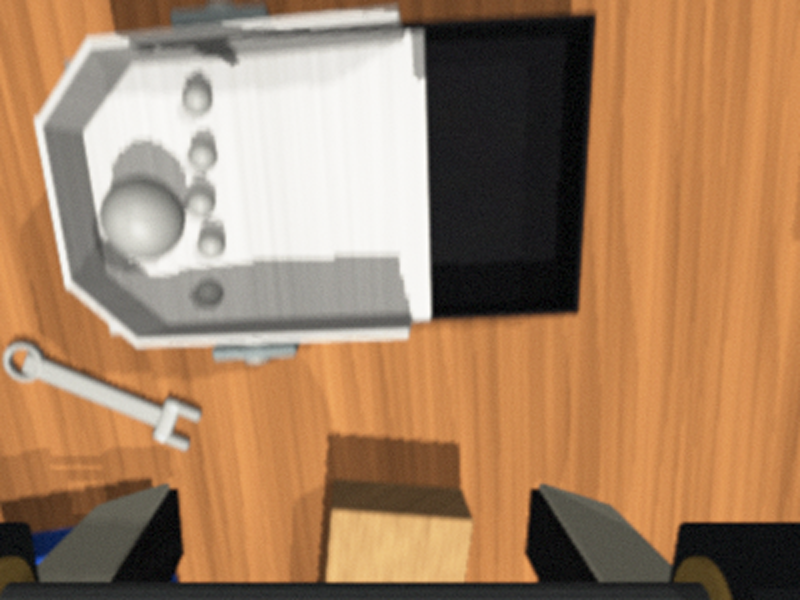

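m3 (w3 at 2×) shows the front ends of the pan's wall tops at crop (398,15) and (410,333). The rear ends are at (88,38) and (140,345), and the lip runs from (424,28) to (432,320). The five small balls are at x≈200 and the large one at (143,218). Next I cast these points to positions, along with the card.

```bash
python3 - <<'E'
from h import *
_,c=load("w3"); P=lambda x,y:(x/2+100-.25,y/2-.25)
A=onz(c,P(398,15),.186);B=onz(c,P(410,333),.186);C=onz(c,P(88,42),.169);D=onz(c,P(140,341),.169)
L1=onz(c,P(424,28),.1374);L2=onz(c,P(432,320),.1374)
for n,x in zip("ABCD12",(A,B,C,D,L1,L2)):print(n,np.round(x,4))
an=lambda v:np.degrees(np.arctan2(v[1],v[0]))
print("across",an(A-B),np.linalg.norm(A-B),"lip",an(L1-L2),"mid",(A+B)/2,(L1+L2)/2,"wall dir",an(A-C),an(B-D))
_,c1=load("w1");_,c2=load("w2");_,a=load("scene0");_,b=load("side0")
# rack: grip from w1,w2
g,r=tri((c1,(277.64,148.72)),(c2,(278.34,110.15)));print("grip tri",g,r)
for w,c,eu,el,gc in(("w1",c1,(277.4,75),(278,206),(277.64,148.7)),("w2",c2,(278.2,37),(278.1,173),(278.34,110.1))):
    u=onz(c,eu,.079);l=onz(c,el,.079);g=onz(c,gc,.125);print(w,np.round(u,4),np.round(l,4),"grip",np.round(g,4),an(u-l))
# grip outline ends on top plane and heights
for w,c,y0,y1 in(("w1",c1,120,179.5),("w2",c2,78,143.5)):
    u=onz(c,(277.8,y0),.125);l=onz(c,(277.8,y1),.125);print(np.round(u,4),np.round(l,4),np.linalg.norm(u-l))
E
python3 - <<'E'
import sys;sys.path.insert(0,'.')
from h import *
import os;os.chdir('.')
f1,_=load("w1");f2,_=load("w2")
o=[cv2.resize(f[y:y+170,245:315,::-1],(350,850),interpolation=cv2.INTER_CUBIC) for f,y in((f1,55),(f2,15))]
o=np.hstack(o);cv2.imwrite("pics/m4.png",cv2.resize(o,(490,595)))
E
```

```text
A [ 0.5687 -0.1197  0.186 ]
B [ 0.5647 -0.2623  0.186 ]
C [ 0.424  -0.1138  0.169 ]
D [ 0.4217 -0.2571  0.169 ]
1 [ 0.5853 -0.1156  0.1374]
2 [ 0.5811 -0.2657  0.1374]
across 88.41801800721886 0.14264603363748235 lip 88.4158628507066 mid [ 0.56669557 -0.19101637  0.186     ] [ 0.58321009 -0.19064776  0.1374    ] wall dir -2.333967500286459 -2.096392709766237
grip tri [0.47828874 0.17994785 0.09698041] [np.float64(0.0002355614111712505), np.float64(0.0002355614111713055)]
w1 [0.4847 0.2683 0.079 ] [0.4722 0.098  0.079 ] grip [0.4783 0.1839 0.125 ] 85.80638696355857
w2 [0.4854 0.2638 0.079 ] [0.4715 0.0979 0.079 ] grip [0.4785 0.1808 0.125 ] 85.21563370681424
[0.4811 0.2168 0.125 ] [0.4756 0.1466 0.125 ] 0.07039671558651042
[0.4807 0.2151 0.125 ] [0.4747 0.1431 0.125 ] 0.07230412410546336
```

View pics/m4.png

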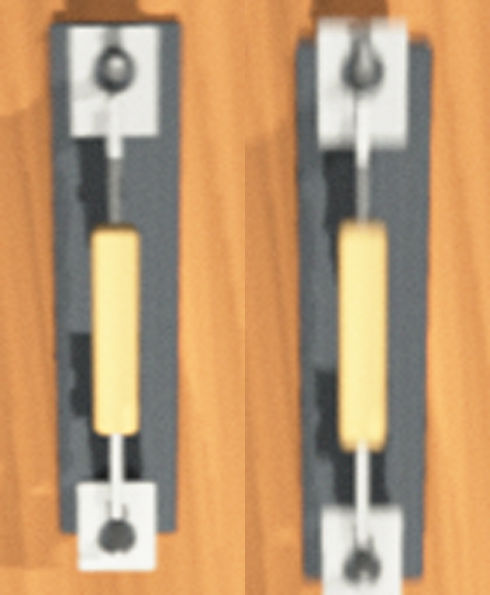

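The card reads the same in w1 and w2: ears and holes on both pins, grip at w1 (278,149). However, those frames were taken while the arm was still settling. I'll retake both from standstill and carry the clicked points over by optical flow.

```bash
python3 -m creep '[[0.08,0,0,0,0,0],[0.08,0,0,0,0,0],[0,0,0,0,0,0],[0,0,0,0,0,0],[0,0,0,0,0,0],[0,0,0,0,0,0]]' && python3 -c "from h import *;save('wrist','w5')" && python3 -m creep '[[0.088,-0.024,0,0,0,0],[0.088,-0.024,0,0,0,0],[0.088,-0.024,0,0,0,0],[0.088,-0.024,0,0,0,0],[0.088,-0.024,0,0,0,0],[0.088,-0.024,0,0,0,0],[0.088,-0.024,0,0,0,0],[0.088,-0.024,0,0,0,0],[0.088,-0.024,0,0,0,0],[0.088,-0.024,0,0,0,0],[0.088,0,0,0,0,0],[0.088,0,0,0,0,0],[0,0,0,0,0,0],[0,0,0,0,0,0],[0,0,0,0,0,0],[0,0,0,0,0,0]]'
cat > m.py <<'E'
from h import *
save('wrist','w6'); an=lambda v:np.degrees(np.arctan2(v[1],v[0]))
def flow(a,b,pts):
    g=[cv2.cvtColor(load(k)[0],cv2.COLOR_RGB2GRAY) for k in(a,b)]
    q,st,e=cv2.calcOpticalFlowPyrLK(*g,np.float32(pts).reshape(-1,1,2),None,winSize=(25,25),maxLevel=4)
    q=q.reshape(-1,2);print(a,b,np.round(q-np.float32(pts),1).tolist(),st.ravel());return q
_,c=load("w5"); P=lambda x,y:(x/2+100-.25,y/2-.25)
p=flow("w3","w5",[P(398,15),P(410,333),P(88,42),P(140,341),P(424,28),P(432,320)])
A,B=[onz(c,q,.186) for q in p[:2]];C,D=[onz(c,q,.169) for q in p[2:4]];L1,L2=[onz(c,q,.1376) for q in p[4:]]
print("mid",(A+B)/2,np.linalg.norm(A-B),"lip",(L1+L2)/2,"yaw",an(A-B),an(L1-L2),"walls",an(A-C),an(B-D))
_,c4=load("w4");p4=flow("w5","w4",p);
for i in(1,3,5):print("two-view",np.round(tri((c,p[i]),(c4,p4[i]))[0],4))
_,c=load("w6"); Q=lambda x,y:(x/3.5+245-.4,y/3.5+55-.4)
pts=[Q(69,25),Q(158,25),Q(69,135),Q(158,135),Q(78,482),Q(156,482),Q(78,570),Q(156,570),Q(92,229),Q(138,229),Q(93,434),Q(138,434)]
r=flow("w1","w6",pts)
for k,cc,pp in(("w1",load("w1")[1],np.array(pts)),("w6",c,r)):
    u=onz(cc,pp[:4].mean(0),.079);l=onz(cc,pp[4:8].mean(0),.079);g=onz(cc,pp[8:10].mean(0),.125);h=onz(cc,pp[10:].mean(0),.125)
    print(k,"ears",np.round(u,4),np.round(l,4),"mid",np.round((u+l)/2,4),np.linalg.norm(u-l),an(u-l),"grip",np.round((g+h)/2,4),np.linalg.norm(g-h),an(g-h))
_,sa=load("scene0");_,sb=load("side0")
x=arm.observe();print(x["position"],x["clock"])
E
python3 m.py
```

```text
clock: 4.73
position: [0.5355, -0.2813, 0.3594]
ee_rot: [2.316, 2.122, -0.001]
force: [0.5, -0.0, -0.2]
width: 1.003
gripper_force: 0.0
clock: 6.12
position: [0.4767, 0.1468, 0.3593]
ee_rot: [2.317, 2.121, -0.001]
force: [1.0, -0.8, 0.6]
width: 0.998
gripper_force: 0.0
w3 w5 [[0.20000000298023224, -5.800000190734863], [0.8999999761581421, -6.5], [0.699999988079071, -8.399999618530273], [0.4000000059604645, -6.699999809265137], [1.100000023841858, -6.099999904632568], [0.8999999761581421, -5.699999809265137]] [1 1 1 1 1 1]
mid [ 0.56620116 -0.19007427  0.186     ] 0.14089353798875093 lip [ 0.58325489 -0.18919856  0.1376    ] yaw 88.9505780049858 88.60768851790188 walls -3.0763398002757625 -2.1504798341278146
w5 w4 [[1.7000000476837158, -107.5999984741211], [-2.0, -46.79999923706055], [-4.099999904632568, -116.5999984741211], [-15.5, -3.700000047683716], [1.2000000476837158, -113.0999984741211], [0.6000000238418579, -48.20000076293945]] [0 1 0 1 0 1]
two-view [ 0.5716 -0.2816  0.0697]
two-view [ 0.3776 -0.2979  0.0744]
two-view [ 0.5877 -0.274   0.0767]
w1 w6 [[-0.30000001192092896, -1
[... 188 characters left out ...]
000059604645, -7.900000095367432], [-0.6000000238418579, -7.699999809265137], [-0.699999988079071, -7.800000190734863], [-0.5, -10.199999809265137], [-0.4000000059604645, -10.199999809265137], [-0.6000000238418579, -9.100000381469727], [-0.5, -9.199999809265137]] [1 1 1 1 1 1 1 1 1 1 1 1]
w1 ears [0.484  0.2655 0.079 ] [0.4724 0.0996 0.079 ] mid [0.4782 0.1826 0.079 ] 0.16628592911489196 85.98648405274916 grip [0.4781 0.1823 0.125 ] 0.06924214723452898 85.6722951193657
w6 ears [0.4853 0.2654 0.079 ] [0.4718 0.0996 0.079 ] mid [0.4785 0.1825 0.079 ] 0.16629517921071216 85.34466159289525 grip [0.4784 0.1822 0.125 ] 0.06928125942442909 85.03564712055268
[0.4766446  0.14676564 0.35937424] 6.1667
```

Run:
```python
from h import *
_,a=load("scene0");_,b=load("side0")
def pr(n,X,pa=None,pb=None):
    print(n,"scene",np.round(proj(a,X),1),pa,"side",np.round(proj(b,X),1),pb)
y=np.radians(85.4);u=np.array([np.cos(y),np.sin(y),0]);v=np.array([np.sin(y),-np.cos(y),0]);o=np.array([.4784,.1824,.075])
pr("pinA tip",o-u*.087+[0,0,.028],(293.9,195.9),(263.9,241.4));pr("pinB tip",o+u*.087+[0,0,.028],(324.6,167.9),(220.1,273.4))
for su in(-1,1):
    for sv in(-1,1): pr(f"grip {su}{sv}",o+u*.035*su+v*.008*sv+[0,0,.05])
A=np.array([.5662,-.19,.186]);y=np.radians(88.2);u=np.array([np.cos(y),np.sin(y),0])
pr("wall+",A+u*.072,(282.6,228.9),(281.6,173.4));pr("wall-",A-u*.072,(249.1,264.1),(308.4,155.9))
f,_=load("scene0");g,_=load("side0")
for k,f,(x,yy) in(("scene",f,(312,182)),("side",g,(241,256))):
    h=cv2.cvtColor(f,cv2.COLOR_RGB2HSV);m=np.zeros(f.shape[:2],np.uint8)
    s=(slice(yy-25,yy+25),slice(x-25,x+25));m[s]=((h[...,0]>15)&(h[...,0]<32)&(h[...,1]>60)&(h[...,1]<150)&(h[...,2]>120))[s]
    n,l,st,ce=cv2.connectedComponentsWithStats(m);i=1+np.argmax(st[1:,4]);pts=np.argwhere(l==i)[:,::-1]
    print(k,st[i],cv2.approxPolyDP(cv2.convexHull(pts.astype(np.int32)),1.2,True).reshape(-1,2).tolist())
```

```text
pinA tip scene [293.3 192.9] (293.9, 195.9) side [262.1 241.8] (263.9, 241.4)
pinB tip scene [324.3 166.8] (324.6, 167.9) side [219. 275.] (220.1, 273.4)
grip -1-1 scene [301.5 178.7] None side [251.1 248.4] None
grip -11 scene [305.4 180.8] None side [247.6 245.4] None
grip 1-1 scene [314.1 168.2] None side [233.5 261.9] None
grip 11 scene [318.  170.3] None side [230.  258.8] None
wall+ scene [281.3 229.3] (282.6, 228.9) side [282.4 173.8] (281.6, 173.4)
wall- scene [247.1 263.4] (249.1, 264.1) side [309.5 153.5] (308.4, 155.9)
scene [302 169  16  21 188] [[317, 170], [316, 180], [305, 189], [302, 188], [303, 178], [314, 169]]
side [231 239  35  30 313] [[264, 239], [265, 243], [235, 268], [233, 267], [231, 261], [232, 256], [247, 245]]
```

```bash
python3 -c "
from h import *
go([.4784,.1822,.088],down(85.3))"
```

```text
t 6.17 shift total units [ 0.0891 -0.0034  0.6784] turn units [-0.      0.0004 -0.0031] F [0.1 1.1 0.3]
```

```bash
python3 -m creep '[[0.045,-0.002,0.06,0,0,-0.003],[0.044,-0.0014,0.09,0,0,0],[0,0,0.1,0,0,0],[0,0,0.1,0,0,0],[0,0,0.1,0,0,0],[0,0,0.09,0,0,0],[0,0,0.06,0,0,0],[0,0,0.04,0,0,0],[0,0,0.02,0,0,0],[0,0,0.0184,0,0,0],[0,0,0,0,0,0],[0,0,0,0,0,0],[0,0,0,0,0,0]]' -1 && python3 -c "
from h import *
go([.4784,.1822,.088],down(85.3))"
```

```text
clock: 7.25
position: [0.4786, 0.1844, 0.0893]
ee_rot: [2.307, 2.131, 0.003]
force: [0.8, 0.2, -0.9]
width: 0.999
gripper_force: 0.0
t 7.25 shift total units [-0.0054 -0.0001  0.0032] turn units [ 0.0008 -0.0003  0.0012] F [ 0.8  0.2 -0.9]
```

```bash
python3 -m creep '[[-0.004,0,0.003,0,0,0],[0,0,0,0,0,0],[0,0,0,0,0,0],[0,0,0,0,0,0],[0,0,0,0,0,0],[0,0,0,0,0,0],[0,0,0,0,0,0],[0,0,0,0,0,0],[0,0,0,0,0,0],[0,0,0,0,0,0]]' 1 40 && python3 -m creep '[[0,0,0,0,0,0]]' && python3 -c "
from h import *
print(np.round(arm.observe()['joints'],4).tolist())
for i in range(4): print(np.round(arm.observe()['position'],4),np.round(arm.observe()['force'],2),cam('wrist') and '')"
```

```text
clock: 8.08
position: [0.4776, 0.1826, 0.0869]
ee_rot: [-2.307, -2.132, 0.0]
force: [-0.2, 0.0, 0.4]
width: 0.324
gripper_force: 0.0
clock: 8.17
position: [0.4776, 0.1826, 0.0869]
ee_rot: [-2.308, -2.132, 0.0]
force: [0.6, 0.4, -0.0]
width: 0.252
gripper_force: 0.0
[0.0192, 0.5112, -0.658, 1.9649, 0.4275, 0.8061, -0.9585]
[0.4776 0.1826 0.0869] [ 0.57  0.39 -0.03] 
[0.4777 0.1826 0.087 ] [ 0.73 -0.35 -0.09] 
[0.4778 0.1826 0.087 ] [-0.07  0.18 -1.96] 
[0.4778 0.1826 0.087 ] [ 0.48 -0.46 -0.25]
```

```bash
python3 -m creep '[[0,0,0,0,0,0],[0,0,0,0,0,0],[0,0,0,0,0,0],[0,0,0,0,0,0]]' && python3 -c "
from h import *
s=arm.observe();print(s['width'],s['gripper_force'],np.round(s['position'],4),s['ee_rot'],np.round(s['force'],1),np.round(s['ft_torque'],2),s['clock'])"
```

```text
clock: 8.7
position: [0.4777, 0.1826, 0.087]
ee_rot: [2.308, 2.132, 0.0]
force: [0.6, -0.3, -0.6]
width: 0.174
gripper_force: 40.0
0.17370575446950554 39.997819662094116 [0.4777 0.1826 0.087 ] [2.30754937e+00 2.13179240e+00 1.44955287e-04] [ 0.6 -0.3 -0.6] [ 0.05 -0.33 -0.02] 8.7
```

```bash
python3 -m creep '[[0,0,-0.02,0,0,0],[0,0,-0.03,0,0,0],[0,0,-0.04,0,0,0],[0,0,-0.06,0,0,0],[0,0,-0.08,0,0,0],[0,0,-0.09,0,0,0],[0,0,-0.09,0,0,0],[0,0,-0.08,0,0,0],[0,0,-0.04,0,0,0]]'
cat >> h.py <<'E'
def panR(yaw,pitch): # tool frame when card sits on a pan pitched up by pitch (rad)
    return down(yaw)@R.from_rotvec([-pitch,0,0]).as_matrix()
def seat(mouth,yaw,pitch,up=0.):
    Rt=panR(yaw,pitch); return np.array(mouth)-Rt[:,2]*(.012+up),Rt
E
python3 -c "
from h import *
M=[.547,-.1875,.1836]
s=arm.observe();print(np.round(s['position'],4),s['width'],np.round(s['force'],2))
P,Rt=seat(M,88.1,.12,.07);print(P);go(P,Rt); go([*P[:2],.3],down(88.1))"
```

```text
clock: 9.45
position: [0.4777, 0.1838, 0.3042]
ee_rot: [2.305, 2.132, 0.007]
force: [0.0, 0.2, -1.6]
width: 0.168
gripper_force: 40.0
[0.4777 0.1838 0.3042] 0.16824393448007163 [ 0.04  0.15 -1.59]
[ 0.537189   -0.18717454  0.26501031]
t 9.45 shift total units [-0.9134  0.22    0.0969] turn units [-0.0553  0.0003 -0.0214] F [ 0.   0.2 -1.6]
t 9.45 shift total units [-0.9132  0.2204  0.0094] turn units [ 0.002  -0.001  -0.0213] F [ 0.   0.2 -1.6]
```

```bash
python3 -m creep '[[-0.03,0.007,0,0,0,0],[-0.06,0.014,0,0,0,0],[-0.075,0.018,0,0,0,0],[-0.075,0.018,0,0,0,0],[-0.075,0.018,0,0,0,0],[-0.075,0.018,0,0,0,0],[-0.075,0.018,0,0,0,0],[-0.075,0.018,0,0,0,0],[-0.075,0.018,0,0,0,0],[-0.075,0.018,0,0,0,0],[-0.075,0.018,0,0,0,0],[-0.07,0.017,0,0,0,0],[-0.06,0.015,0,0,0,0],[-0.04,0.01,0,0,0,0],[-0.02,0.006,0,0,0,-0.021],[-0.008,0,0.02,-0.028,0,0],[0,0,0.04,-0.028,0,0],[0,0,0.03,0,0,0],[0,0,0,0,0,0],[0,0,0,0,0,0]]' && python3 -m creep '[[0,0,0,0,0,0],[0,0,0,0,0,0],[0,0,0,0,0,0]]' && python3 -c "
from h import *
M=[.547,-.1875,.1836]
P,Rt=seat(M,88.1,.12,.07);go(P,Rt)
s=arm.observe();print(np.round(s['position'],4),s['ee_rot'])
fa,a=save('scene','s2');fb,b=save('side','d2');fw,w=save('wrist','w7')
cr=lambda f,x,y,w,h,s: cv2.resize(f[y:y+h,x:x+w,::-1],(w*s,h*s),interpolation=cv2.INTER_CUBIC)
t=np.hstack([cr(fa,195,190,100,100,4),cr(fb,265,130,100,100,4)])
cv2.imwrite('pics/m5.png',t)
"
```

```text
clock: 11.12
position: [0.5415, -0.2081, 0.2632]
ee_rot: [2.198, 2.124, 0.123]
force: [-0.4, -0.0, -0.6]
width: 0.172
gripper_force: 40.0
clock: 11.37
position: [0.5426, -0.2085, 0.2638]
ee_rot: [2.196, 2.122, 0.125]
force: [0.6, -0.5, -2.5]
width: 0.17
gripper_force: 40.0
t 11.37 shift total units [ 0.0527 -0.0149 -0.0048] turn units [-0.001   0.0001 -0.0006] F [ 0.6 -0.5 -2.5]
[ 0.5426 -0.2085  0.2638] [2.19643258 2.1222691  0.12530445]
```

View pics/m5.png

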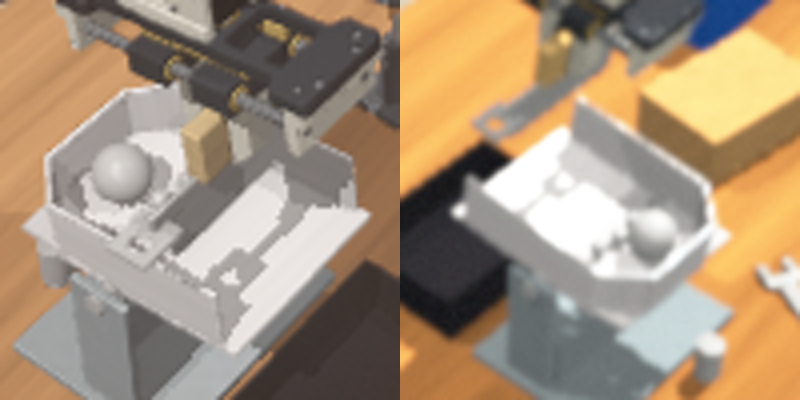

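Both views show the card gripped square and hovering over the pan. It sits about 20 mm too far towards the far wall, as my rows overshot. The near ear is at m5 (145,240). I'll correct that, lower to 40 mm and take one composite from close by.

```bash
python3 -m creep '[[0.02,-0.005,0.02,0,0,0],[0.02,-0.006,0.025,0,0,0],[0.0127,-0.004,0.025,0,0,0],[0,0,0,0,0,0],[0,0,0,0,0,0],[0,0,0,0,0,0]]' && python3 -c "
from h import *
M=[.547,-.1875,.1836]
P,Rt=seat(M,88.1,.12,.04);go(P,Rt)
s=arm.observe();print(np.round(s['position'],4).tolist(),s['ee_rot'].tolist() if hasattr(s['ee_rot'],'tolist') else s['ee_rot'])
fa,a=save('scene','s3');fb,b=save('side','d3');fw,w=save('wrist','w8')
cr=lambda f,x,y,w,h,s: cv2.resize(f[y:y+h,x:x+w,::-1],(int(w*s),int(h*s)),interpolation=cv2.INTER_CUBIC)
t=np.hstack([cr(fa,200,195,100,75,4),cr(fb,265,140,100,75,4)])
b_=cr(fw,0,0,560,210,800/560)
cv2.imwrite('pics/m6.png',np.vstack([t,b_]));print(t.shape,b_.shape)
"
```

```text
clock: 12.02
position: [0.54, -0.1879, 0.2347]
ee_rot: [2.197, 2.122, 0.124]
force: [0.5, -0.9, -1.5]
width: 0.173
gripper_force: 40.0
t 12.02 shift total units [ 0.0016  0.002  -0.001 ] turn units [-0.0012  0.0002 -0.0009] F [ 0.5 -0.9 -1.5]
[0.54, -0.1879, 0.2347] [2.197431274009947, 2.1215381720763515, 0.12444711532010296]
(300, 800, 3) (300, 800, 3)
```

View pics/m6.png

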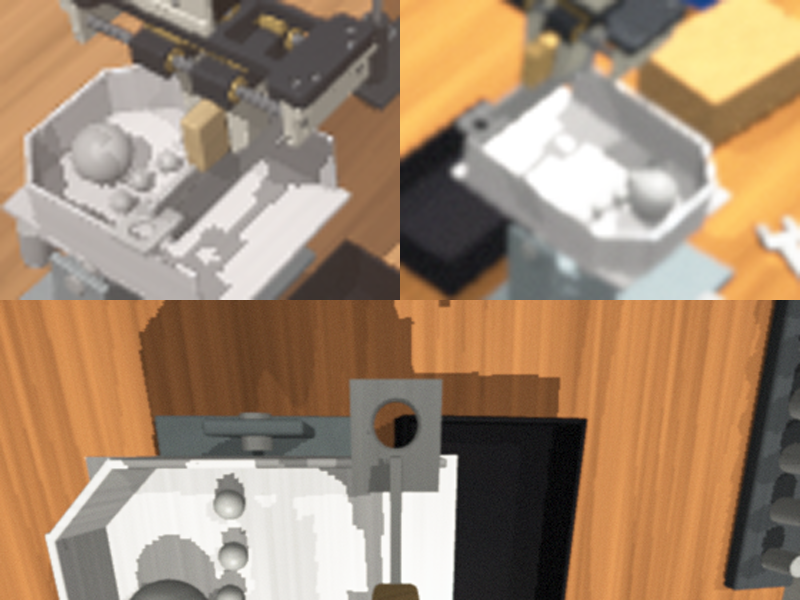

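Run:
```python
from h import *
im=arm.get_image("wrist");K=np.array(im["intrinsics"]);m=np.array(im["mount"])
def pt(x,y,z):
    d=m[:3,:3]@np.linalg.inv(K)@np.array([x*.7-.15,(y-300)*.7-.15,1]);o=m[:3,3];return np.round((o+d*(z-o[2])/d[2])*1000,1)
print("ear top L/R,bot L/R",[pt(*p,.008)[:2].tolist() for p in((350,378),(442,378),(353,490),(439,490))],"hole",pt(396,424,.008))
print("wall outer/inner at x=300",pt(300,457,.052),pt(300,468,.052),"rear",pt(100,459,.052),"front?",pt(447,462,.052),pt(457,457,.102))
f,_=load("w8");g=cv2.cvtColor(f,cv2.COLOR_RGB2GRAY)
for x in(120,160,200,230,300,310,315): print(x,g[312-210:345-210+0,x].tolist() if 0 else g[100:125,x].tolist())
for y in(108,110,112,114): print("row",y,g[y,295:330].tolist())
```

```text
ear top L/R,bot L/R [[101.3, -16.4], [101.3, 13.4], [65.7, -16.4], [65.7, 13.4]] hole [87.2 -1.5  8. ]
wall outer/inner at x=300 [ 75.4 -42.6  52. ] [ 70.8 -42.9  52. ] rear [  74.5 -128.6   52. ] front? [73.4 20.5 52. ] [ 74.1  31.  102. ]
120 [98, 101, 97, 101, 99, 102, 98, 96, 101, 97, 97, 113, 151, 166, 165, 163, 149, 162, 218, 229, 228, 227, 226, 228, 227]
160 [72, 76, 74, 73, 77, 78, 76, 76, 73, 88, 103, 156, 227, 244, 247, 247, 245, 240, 234, 233, 234, 217, 152, 125, 126]
200 [79, 79, 79, 82, 80, 78, 84, 100, 99, 91, 88, 107, 123, 133, 129, 128, 125, 167, 223, 234, 231, 230, 230, 232, 230]
230 [103, 106, 101, 107, 102, 105, 106, 104, 101, 94, 100, 141, 164, 172, 169, 161, 145, 117, 122, 130, 134, 134, 165, 226, 232]
300 [121, 123, 121, 122, 120, 119, 121, 120, 118, 121, 121, 119, 122, 122, 116, 122, 121, 121, 120, 118, 120, 119, 119, 119, 120]
310 [30, 27, 31, 28, 29, 26, 28, 39, 139, 236, 209, 161, 165, 169, 163, 150, 147, 199, 243, 246, 247, 245, 246, 246, 246]
315 [27, 35, 31, 26, 23, 25, 27, 50, 153, 241, 246, 243, 244, 245, 245, 244, 245, 245, 245, 245, 245, 245, 245, 245, 245]
row 108 [123, 117, 125, 121, 120, 118, 121, 121, 122, 121, 123, 121, 123, 134, 142, 139, 141, 145, 145, 152, 153, 157, 159, 156, 132, 78, 37, 28, 29, 30, 25, 30, 28, 25, 23]
row 110 [120, 122, 121, 121, 118, 121, 120, 123, 124, 123, 124, 123, 127, 153, 178, 209, 228, 240, 246, 246, 246, 247, 249, 249, 225, 132, 52, 27, 26, 26, 27, 21, 29, 31, 24]
row 112 [122, 119, 120, 119, 119, 122, 123, 121, 120, 120, 119, 122, 132, 155, 163, 165, 164, 187, 235, 244, 244, 245, 247, 246, 206, 109, 37, 27, 29, 28, 28, 30, 26, 26, 33]
row 114 [119, 124, 123, 119, 117, 116, 121, 123, 124, 118, 122, 119, 129, 155, 162, 163, 160, 190, 237, 245, 245, 245, 246, 246, 206, 109, 37, 28, 28, 31, 27, 26, 30, 27, 31]
```

The wrist picture shows the rackside ear at (396,434) with its hole at (396,424). The wall top is the line at y 458–467, parallel to the tool, and its front end is at about x 446. In tool coordinates the card is centred to within about 1 mm and sits about 1.5 mm behind the mouth point, so I'm lowering.

```bash
python3 -m creep '[[0.0015,0,0.02,0,0,0],[0,0,0.025,0,0,0],[0,0,0.02,0,0,0],[0,0,0.015,0,0,0],[0,0,0.01,0,0,0],[0,0,0,0,0,0],[0,0,0,0,0,0]]' && python3 -c "
from h import *
s=arm.observe();print(np.round(s['position'],4).tolist(),np.round(s['force'],2),np.round(s['ft_torque'],2))" && python3 -m creep '[[0,0,0.005,0,0,0],[0,0,0.005,0,0,0],[0,0,0,0,0,0],[0,0,0,0,0,0]]' && python3 -c "
from h import *
s=arm.observe();print(np.round(s['position'],4).tolist(),np.round(s['force'],2),np.round(s['ft_torque'],2))
save('wrist','w9')"
```

```text
clock: 12.8
position: [0.5441, -0.1871, 0.1985]
ee_rot: [2.198, 2.122, 0.124]
force: [0.9, 0.3, -1.0]
width: 0.172
gripper_force: 40.0
[0.5441, -0.1871, 0.1985] [ 0.86  0.34 -1.02] [ 0.    0.1  -0.01]
clock: 13.13
position: [0.5449, -0.1873, 0.1953]
ee_rot: [2.197, 2.121, 0.125]
force: [-0.2, -0.1, 1.0]
width: 0.175
gripper_force: 40.0
[0.5449, -0.1873, 0.1953] [-0.17 -0.06  1.01] [-0.01 -0.07  0.03]
```

```bash
python3 -m creep '[[0,0,0.003,0,0,0],[0,0.0021,0.0026,0.00656,0,0],[0,0.0021,0.0026,0.00656,0,0],[0,0.0021,0.0026,0.00656,0,0],[0,0.0021,0.0026,0.00656,0,0],[0,0.0021,0.0026,0.00656,0,0],[0,0.0021,0.0026,0.00656,0,0],[0,0.0021,0.0026,0.00656,0,0],[0,0.0021,0.0026,0.00656,0,0],[0,0.0021,0.0026,0.00656,0,0],[0,0.0021,0.0026,0.00656,0,0],[0,0.0021,0.0026,0.00656,0,0],[0,0.0021,0.0026,0.00656,0,0]]' 1 60 && python3 -c "
from h import *
from h import *
s=arm.observe();print(np.round(s['position'],4).tolist(),np.round(s['force'],2),np.round(s['ft_torque'],2))
Rn=R.from_rotvec(s['ee_rot']).as_matrix();print('pitch up',np.arcsin(Rn[2,1]))
for k in ('wrist','scene'): save(k,k+'t1')
H=np.array([.547,-.1875,.1836])
"
```

```text
clock: 14.27
position: [0.5563, -0.1877, 0.1826]
ee_rot: [-2.236, -2.159, 0.05]
force: [0.1, -0.3, 5.8]
width: 0.174
gripper_force: 60.0
[0.5563, -0.1877, 0.1826] [ 0.09 -0.3   5.84] [ 0.07 -0.17  0.01]
pitch up -0.045915077818147104
```

```bash
python3 -m creep '[[0,0.0021,0.0026,0.00656,0,0],[0,0.0021,0.0026,0.00656,0,0],[0,0.0021,0.0026,0.00656,0,0],[0,0.0021,0.0026,0.00656,0,0],[0,0.0021,0.0026,0.00656,0,0],[0,0.0021,0.0026,0.00656,0,0],[0,0.0021,0.0026,0.00656,0,0],[0,0.0021,0.0026,0.00656,0,0],[0,0.0021,0.0026,0.00656,0,0],[0,0.0021,0.0026,0.00656,0,0],[0,0.0021,0.0026,0.00656,0,0],[0,0.0021,0.0026,0.00656,0,0],[0,0.0021,0.0026,0.00656,0,0],[0,0.0021,0.0026,0.00656,0,0]]' && python3 -c "
from h import *
s=arm.observe();print(np.round(s['position'],4).tolist(),np.round(s['force'],2),np.round(s['ft_torque'],2))
Rn=R.from_rotvec(s['ee_rot']).as_matrix();print('pitch up',np.arcsin(Rn[2,1]));save('wrist','t2')
" &&  python3 -m creep '[[0,0.0021,0.0026,0.00656,0,0],[0,0.0021,0.0026,0.00656,0,0],[0,0.0021,0.0026,0.00656,0,0],[0,0.0021,0.0026,0.00656,0,0],[0,0.0021,0.0026,0.00656,0,0],[0,0.0021,0.0026,0.00656,0,0],[0,0.0021,0.0026,0.00656,0,0],[0,0.0021,0.0026,0.00656,0,0],[0,0.0021,0.0026,0.00656,0,0],[0,0.0021,0.0026,0.00656,0,0],[0,0.0021,0.0026,0.00656,0,0],[0,0.0021,0.0026,0.00656,0,0]]' && python3 -c "
from h import *
s=arm.observe();print(np.round(s['position'],4).tolist(),np.round(s['force'],2),np.round(s['ft_torque'],2))
Rn=R.from_rotvec(s['ee_rot']).as_matrix();print('pitch up',np.arcsin(Rn[2,1]))
"
```

```text
clock: 15.53
position: [0.5662, -0.188, 0.1666]
ee_rot: [-2.13, -2.057, 0.246]
force: [2.2, 0.3, 6.1]
width: 0.171
gripper_force: 60.0
[0.5662, -0.188, 0.1666] [2.18 0.3  6.07] [-0.07 -0.42  0.08]
pitch up -0.2375743922615571
clock: 16.58
position: [0.5721, -0.1882, 0.1516]
ee_rot: [-2.033, -1.962, 0.4]
force: [3.7, -1.1, 7.1]
width: 0.172
gripper_force: 60.0
[0.5721, -0.1882, 0.1516] [ 3.72 -1.13  7.06] [-0.18 -0.62  0.03]
pitch up -0.4021070938819612
```

```bash
python3 -m creep '[[0,0.0021,0.0026,0.00656,0,0],[0,0.0021,0.0026,0.00656,0,0],[0,0,0.003,0,0,0],[0,0,0.003,0,0,0],[0,0,0,0,0,0],[0,0,0,0,0,0]]' && python3 -c "
from h import *
s=arm.observe();print(np.round(s['position'],4).tolist(),np.round(s['force'],2),np.round(s['ft_torque'],2))
Rn=R.from_rotvec(s['ee_rot']).as_matrix();print('pitch up',np.arcsin(Rn[2,1]))
"
```

```text
clock: 17.08
position: [0.5724, -0.1882, 0.1504]
ee_rot: [-2.018, -1.948, 0.423]
force: [3.4, -1.0, 30.5]
width: 0.17
gripper_force: 60.0
[0.5724, -0.1882, 0.1504] [ 3.42 -0.97 30.53] [-0.04  1.85  0.1 ]
pitch up -0.42659171206111207
```

```bash
python3 -m creep '[[0,0,-0.0015,0,0,0],[0,0,0,0,0,0],[0,0,0,0,0,0],[0,0,0,0,0,0],[0,0,0,0,0,0],[0,0,0,0,0,0],[0,0,0,0,0,0],[0,0,0,0,0,0],[0,0,0,0,0,0],[0,0,0,0,0,0],[0,0,0,0,0,0]]'
cat > b.py <<'E'
from h import *
import sys
k=sys.argv[1]
for n in("scene","side","wrist"):
    f,c=save(n,n+k); f0,_=load(n+"0"); h=cv2.cvtColor(f,cv2.COLOR_RGB2HSV)
    q=np.array([proj(c,[x,y,.012]) for x,y in((.565,-.28),(.70,-.28),(.70,-.095),(.565,-.095))]).astype(np.int32)
    m=np.zeros(f.shape[:2],np.uint8);cv2.fillPoly(m,[q],1)
    b=(m>0)&(h[...,1]<60)&(h[...,2]>95)
    N,l,st,ce=cv2.connectedComponentsWithStats(b.astype(np.uint8))
    for i in range(1,N):
        if st[i,4]>=4: print(n,st[i].tolist(),np.round(ce[i],0),np.round(onz(c,ce[i],.013),3))
E
python3 b.py t3
```

```text
clock: 18.0
position: [0.5724, -0.1882, 0.1505]
ee_rot: [-2.018, -1.947, 0.424]
force: [3.1, -0.1, 26.5]
width: 0.171
gripper_force: 60.0
scene [283, 263, 17, 20, 92] [292. 274.] [ 0.611 -0.115  0.013]
scene [294, 283, 6, 6, 30] [297. 286.] [ 0.645 -0.142  0.013]
scene [282, 286, 6, 6, 29] [284. 289.] [ 0.622 -0.171  0.013]
scene [277, 300, 6, 6, 31] [279. 302.] [ 0.637 -0.217  0.013]
scene [269, 309, 5, 6, 25] [271. 311.] [ 0.634 -0.254  0.013]
side [274, 175, 36, 25, 528] [291. 187.] [ 0.618 -0.227  0.013]
side [269, 193, 9, 10, 45] [273. 197.] [ 0.633 -0.138  0.013]
wrist [393, 122, 22, 20, 323] [404. 131.] [ 0.62  -0.132  0.013]
wrist [425, 134, 22, 20, 351] [436. 144.] [ 0.643 -0.142  0.013]
wrist [391, 171, 20, 18, 286] [401. 180.] [ 0.62  -0.171  0.013]
wrist [406, 227, 20, 17, 262] [415. 235.] [ 0.635 -0.218  0.013]
wrist [475, 312, 3, 2, 4] [476. 312.] [ 0.687 -0.279  0.013]
wrist [479, 312, 17, 5, 51] [488. 314.] [ 0.695 -0.278  0.013]
```

All five balls are in the tray; the scene and wrist blobs together account for each of them. I'm bringing the pan back by the reverse path.

```bash
python3 -m creep '[[0,0,-0.0045,0,0,0],[0,-0.0021,-0.0026,-0.00656,0,0],[0,-0.0021,-0.0026,-0.00656,0,0],[0,-0.0021,-0.0026,-0.00656,0,0],[0,-0.0021,-0.0026,-0.00656,0,0],[0,-0.0021,-0.0026,-0.00656,0,0],[0,-0.0021,-0.0026,-0.00656,0,0],[0,-0.0021,-0.0026,-0.00656,0,0],[0,-0.0021,-0.0026,-0.00656,0,0],[0,-0.0021,-0.0026,-0.00656,0,0],[0,-0.0021,-0.0026,-0.00656,0,0],[0,-0.0021,-0.0026,-0.00656,0,0],[0,-0.0021,-0.0026,-0.00656,0,0],[0,-0.0021,-0.0026,-0.00656,0,0],[0,-0.0021,-0.0026,-0.00656,0,0],[0,-0.0021,-0.0026,-0.00656,0,0],[0,-0.0021,-0.0026,-0.00656,0,0],[0,-0.0021,-0.0026,-0.00656,0,0],[0,-0.0021,-0.0026,-0.00656,0,0]]' && python3 -m creep '[[0,-0.0021,-0.0026,-0.00656,0,0],[0,-0.0021,-0.0026,-0.00656,0,0],[0,-0.0021,-0.0026,-0.00656,0,0],[0,-0.0021,-0.0026,-0.00656,0,0],[0,-0.0021,-0.0026,-0.00656,0,0],[0,-0.0021,-0.0026,-0.00656,0,0],[0,-0.0021,-0.0026,-0.00656,0,0],[0,-0.0021,-0.0026,-0.00656,0,0],[0,-0.0021,-0.0026,-0.00656,0,0],[0,-0.0021,-0.0026,-0.00656,0,0],[0,-0.0021,-0.0026,-0.00656,0,0],[0,-0.0021,-0.0026,-0.00656,0,0],[0,-0.0021,-0.0026,-0.00656,0,0],[0,-0.0021,-0.0026,-0.00656,0,0],[0,-0.0021,-0.0026,-0.00656,0,0],[0,-0.0021,-0.0026,-0.00656,0,0],[0,-0.0021,-0.0026,-0.00656,0,0],[0,-0.0021,-0.0026,-0.00656,0,0]]' && python3 -m creep '[[0,-0.0021,-0.0026,-0.00656,0,0],[0,-0.0021,-0.0026,-0.00656,0,0],[0,-0.0021,-0.0026,-0.00656,0,0],[0,-0.0021,-0.0026,-0.00656,0,0],[0,0,0,0,0,0],[0,0,0,0,0,0],[0,0,0,0,0,0],[0,0,0,0,0,0],[0,0,0,0,0,0],[0,0,0,0,0,0]]' && python3 -c "
from h import *
s=arm.observe();print(np.round(s['position'],4).tolist(),np.round(s['force'],2),np.round(s['ft_torque'],2))
Rn=R.from_rotvec(s['ee_rot']).as_matrix();print('pitch up',np.arcsin(Rn[2,1]))
f,w=save('wrist','w10')
im=arm.get_image('wrist')
g0=cv2.cvtColor(load('w9')[0],cv2.COLOR_RGB2GRAY);g=cv2.cvtColor(f,cv2.COLOR_RGB2GRAY)
print('ear/pan shift since before tipping',[cv2.phaseCorrelate(np.float32(g0[y0:y1,x0:x1]),np.float32(g[y0:y1,x0:x1])) for x0,y0,x1,y1 in((240,45,315,140),(40,60,100,200))])
for n in('scene','side'):
    f,c=save(n,n+'t4'); f0,_=load(n+'0');d=cv2.absdiff(f,f0).max(2)
"
```

```text
clock: 19.73
position: [0.564, -0.188, 0.1715]
ee_rot: [-2.162, -2.087, 0.19]
force: [1.2, 0.2, 5.8]
width: 0.174
gripper_force: 60.0
clock: 21.23
position: [0.5497, -0.1875, 0.1909]
ee_rot: [2.226, 2.149, 0.069]
force: [0.9, -0.2, 5.0]
width: 0.169
gripper_force: 60.0
clock: 22.07
position: [0.5458, -0.1874, 0.1948]
ee_rot: [2.196, 2.121, 0.126]
force: [-1.6, 0.8, 8.0]
width: 0.17
gripper_force: 60.0
[0.5458, -0.1874, 0.1948] [-1.58  0.8   7.96] [0.05 0.17 0.06]
pitch up 0.11885584409876643
ear/pan shift since before tipping [((0.23481602869664187, -0.1790776840613404), 0.9357465758588579), ((-1.026106819170959, 0.02358185073890695), 0.5842777806299704)]
```

```bash
python3 -m creep '[[0,0,-0.0015,0,0,0],[0,0,-0.0015,0,0,0],[0,0,0,0,0,0],[0,0,0,0,0,0],[0,0,0,0,0,0],[0,0,0,0,0,0]]' && python3 -c "
from h import *
s=arm.observe();print(np.round(s['position'],4).tolist(),np.round(s['force'],2))" &&  python3 -m creep '[[0,0,-0.0015,0,0,0],[0,0,0,0,0,0],[0,0,0,0,0,0],[0,0,0,0,0,0],[0,0,0,0,0,0],[0,0,0,0,0,0],[0,0,0,0,0,0],[0,0,0,0,0,0]]' && python3 -c "
from h import *
s=arm.observe();print(np.round(s['position'],4).tolist(),np.round(s['force'],2))
f,w=save('wrist','w11')
for n in('scene','side'):save(n,n+'t5')
g0=cv2.cvtColor(load('w9')[0],cv2.COLOR_RGB2GRAY);g=cv2.cvtColor(f,cv2.COLOR_RGB2GRAY)
print([cv2.phaseCorrelate(np.float32(g0[y0:y1,x0:x1]),np.float32(g[y0:y1,x0:x1])) for x0,y0,x1,y1 in((240,45,315,140),(40,60,100,200))])
fa,_=load('scenet5');fb,_=load('sidet5')
cr=lambda f,x,y,w,h,s: cv2.resize(f[y:y+h,x:x+w,::-1],(int(w*s),int(h*s)),interpolation=cv2.INTER_CUBIC)
cv2.imwrite('pics/m7.png',np.vstack([np.hstack([cr(fa,200,195,100,75,4),cr(fb,265,140,100,75,4)]),cr(f,0,0,560,210,800/560)]))
"
```

```text
clock: 22.77
position: [0.5451, -0.1873, 0.1952]
ee_rot: [2.198, 2.122, 0.124]
force: [-1.8, -0.3, 3.6]
width: 0.17
gripper_force: 60.0
[0.5451, -0.1873, 0.1952] [-1.77 -0.35  3.57]
clock: 23.43
position: [0.5451, -0.1872, 0.1957]
ee_rot: [2.198, 2.122, 0.125]
force: [-0.2, -0.5, -1.3]
width: 0.171
gripper_force: 60.0
[0.5451, -0.1872, 0.1957] [-0.22 -0.48 -1.27]
[((0.4476607452307775, -0.12840975669936228), 0.9422659916347927), ((0.23579901254695557, 0.16847343760419164), 0.7699845208062066)]
```

```bash
python3 -m creep '[[0,0,-0.01,0,0,0],[0,0,-0.02,0,0,0],[0,0,-0.04,0,0,0],[0,0,-0.06,0,0,0],[0,0,-0.06,0,0,0],[0,0,-0.05,0.028,0,0],[0,0,-0.02,0.028,0,0],[0,0,0,0,0,0],[0,0,0,0,0,0]]' && python3 -c "
from h import *
go([.4777,.1826,.3],down(85.45))
f,c=save('side','sidet6');f2,c2=save('scene','scenet6')
M=np.array([.432,-.192,.147])
for n,f,c in(('scene',f2,c2),('side',f,c)):
    f0,_=load(n+'0');p=proj(c,M).astype(int);x,y=p;print(n,p,'absdiff at start place of big ball',cv2.absdiff(f,f0)[y-6:y+7,x-6:x+7].mean())
    m=cv2.medianBlur(cv2.cvtColor(f[y-40:y+60,x-60:x+70],cv2.COLOR_RGB2GRAY),3)
    C=cv2.HoughCircles(m,cv2.HOUGH_GRADIENT,1,20,param1=80,param2=10,minRadius=6,maxRadius=10)
    if C is not None:
        for q in C[0][:4]:
            px=q[:2]+[x-60,y-40];print(np.round(px),q[2],np.round(onz(c,px,.149),3))
"; python3 b.py t7
```

```text
clock: 24.33
position: [0.5343, -0.1864, 0.2995]
ee_rot: [2.258, 2.182, 0.003]
force: [-0.2, 0.9, -1.7]
width: 0.171
gripper_force: 60.0
t 24.33 shift total units [ 0.9172 -0.1731 -0.0014] turn units [ 0.0011 -0.0002  0.0216] F [-0.2  0.9 -1.7]
scene [225 232] absdiff at start place of big ball 15.889546351084812
[228. 234.] 9.4 [ 0.444 -0.193  0.149]
[264. 228.] 9.4 [ 0.506 -0.115  0.149]
[254. 276.] 9.3 [ 0.583 -0.262  0.149]
side [327 188] absdiff at start place of big ball 17.447731755424062
[312. 164.] 9.4 [ 0.547 -0.254  0.149]
[334. 180.] 8.2 [ 0.435 -0.239  0.149]
[386. 152.] 7.0 [ 0.378 -0.492  0.149]
scene [289, 277, 6, 6, 28] [292. 279.] [ 0.622 -0.132  0.013]
scene [294, 283, 6, 6, 30] [297. 286.] [ 0.645 -0.142  0.013]
scene [282, 286, 6, 6, 29] [284. 289.] [ 0.622 -0.171  0.013]
scene [277, 300, 6, 6, 30] [279. 302.] [ 0.637 -0.217  0.013]
scene [269, 309, 5, 6, 25] [271. 311.] [ 0.634 -0.254  0.013]
side [278, 173, 32, 27, 430] [292. 184.] [ 0.622 -0.241  0.013]
side [270, 193, 8, 10, 42] [273. 197.] [ 0.633 -0.138  0.013]
side [279, 192, 5, 5, 21] [281. 194.] [ 0.622 -0.172  0.013]
wrist [301, 90, 33, 136, 3611] [316. 162.] [ 0.583 -0.188  0.013]
wrist [338, 114, 12, 12, 113] [343. 119.] [ 0.62  -0.133  0.013]
wrist [356, 120, 12, 12, 112] [361. 126.] [ 0.643 -0.142  0.013]
wrist [338, 144, 12, 11, 103] [343. 149.] [ 0.62  -0.171  0.013]
wrist [348, 177, 11, 11, 93] [353. 182.] [ 0.635 -0.218  0.013]
wrist [345, 204, 11, 9, 79] [350. 208.] [ 0.632 -0.255  0.013]
```

All five balls lie in the tray (confirmed in scene and wrist) and the large one is back at about (0.44,-0.19) in the pan. Now back to the rack.

```bash
python3 -m creep '[[0.04,-0.008,0,0,0,0],[0.07,-0.0133,0,0,0,0],[0.07,-0.0133,0,0,0,0],[0.07,-0.0133,0,0,0,0],[0.07,-0.0133,0,0,0,0],[0.07,-0.0133,0,0,0,0],[0.07,-0.0133,0,0,0,0],[0.07,-0.0133,0,0,0,0],[0.07,-0.0133,0,0,0,0],[0.07,-0.0133,0,0,0,0],[0.07,-0.0133,0,0,0,0],[0.07,-0.0133,0,0,0,0],[0.07,-0.0133,0,0,0,0],[0.037,-0.005,0,0,0,0.0216],[0,0,0.1,0,0,0],[0,0,0.1,0,0,0],[0,0,0.07,0,0,0],[0,0,0,0,0,0],[0,0,0,0,0,0],[0,0,0,0,0,0]]' && python3 -m creep '[[0,0,0,0,0,0],[0,0,0,0,0,0],[0,0,0,0,0,0]]' && python3 -c "
from h import *
go([.4777,.1826,.087],down(85.45))"
```

```text
clock: 26.25
position: [0.4778, 0.183, 0.1928]
ee_rot: [2.308, 2.13, 0.003]
force: [0.3, -0.2, -0.4]
width: 0.171
gripper_force: 60.0
clock: 26.5
position: [0.478, 0.1825, 0.1925]
ee_rot: [2.308, 2.129, 0.003]
force: [-0.3, 0.6, -0.8]
width: 0.167
gripper_force: 60.0
t 26.5 shift total units [-1.000e-04 -1.400e-03  2.638e-01] turn units [ 0.0011 -0.0004 -0.0006] F [-0.3  0.6 -0.8]
```

```bash
python3 -m creep '[[0,-0.0014,0.03,0.001,0,0],[0,0,0.05,0,0,0],[0,0,0.05,0,0,0],[0,0,0.03,0,0,0],[0,0,0.02,0,0,0],[0,0,0.01,0,0,0],[0,0,0.01,0,0,0],[0,0,0.01,0,0,0],[0,0,0.01,0,0,0],[0,0,0.01,0,0,0],[0,0,0.01,0,0,0],[0,0,0,0,0,0],[0,0,0,0,0,0]]' && python3 -c "
from h import *
go([.4777,.1826,.087],down(85.45))"
```

```text
clock: 27.58
position: [0.4773, 0.1823, 0.0951]
ee_rot: [-2.308, -2.129, 0.001]
force: [4.2, 1.1, -4.6]
width: 0.173
gripper_force: 60.0
t 27.58 shift total units [0.0007 0.001  0.0204] turn units [-0.0005 -0.0003 -0.0006] F [ 4.2  1.1 -4.6]
```

```bash
python3 -m creep '[[0,0.001,0,0,0,0],[0,0,0,0,0,0],[0,0,0,0,0,0]]' && python3 -m creep '[[0,0,0.005,0,0,0],[0,0,0.005,0,0,0],[0,0,0.005,0,0,0],[0,0,0,0,0,0],[0,0,0,0,0,0]]' && python3 -c "
from h import *
go([.4777,.1826,.087],down(85.45));print(arm.observe()['ft_torque'])"
```

```text
clock: 27.83
position: [0.4773, 0.1823, 0.0953]
ee_rot: [-2.308, -2.129, 0.001]
force: [4.5, 1.2, -4.0]
width: 0.169
gripper_force: 60.0
clock: 28.25
position: [0.4772, 0.1823, 0.089]
ee_rot: [-2.308, -2.129, 0.001]
force: [5.2, 0.6, -3.0]
width: 0.168
gripper_force: 60.0
t 28.25 shift total units [0.0008 0.0011 0.0051] turn units [-0.0008 -0.0001 -0.0004] F [ 5.2  0.6 -3. ]
[ 0.2369714  -1.32147688 -0.16596701]
```

```bash
python3 -m creep '[[0,0.002,0.0025,0,0,0],[0,0,0.002,0,0,0],[0,0,0,0,0,0],[0,0,0,0,0,0],[0,0,0,0,0,0]]' && python3 -c "
from h import *
go([.4777,.1826,.087],down(85.45));print(np.round(arm.observe()['ft_torque'],2))
fw,_=save('wrist','w12');fa,_=save('scene','scenet8');fb,_=save('side','sidet8')
"
```

```text
clock: 28.67
position: [0.4774, 0.1821, 0.0871]
ee_rot: [-2.307, -2.129, 0.003]
force: [1.9, 1.2, -1.8]
width: 0.17
gripper_force: 60.0
t 28.67 shift total units [0.0014 0.0007 0.0003] turn units [-0.0013  0.0001 -0.0003] F [ 1.9  1.2 -1.8]
[ 0.19 -0.58 -0.14]
```

```bash
python3 -m creep '[[0,0.0005,0.002,0,0,0],[0,0,0,0,0,0],[0,0,0,0,0,0]]' && python3 -m creep '[[0,0,0,0,0,0],[0,0,0,0,0,0],[0,0,0,0,0,0],[0,0,0,0,0,0],[0,0,0,0,0,0],[0,0,0,0,0,0],[0,0,0,0,0,0],[0,0,0,0,0,0],[0,0,0,0,0,0],[0,0,0,0,0,0]]' -1
```

```text
clock: 29.07
position: [0.4776, 0.1821, 0.0869]
ee_rot: [-2.308, -2.13, 0.003]
force: [-1.7, -1.1, 6.3]
width: 0.172
gripper_force: 60.0
clock: 29.9
position: [0.4779, 0.1821, 0.0865]
ee_rot: [-2.308, -2.129, 0.002]
force: [0.2, 0.2, 0.1]
width: 0.85
gripper_force: 0.0
```

```bash
python3 -m creep '[[0,0,0,0,0,0],[0,0,0,0,0,0],[0,0,0,0,0,0],[0,0,-0.02,0,0,0],[0,0,-0.04,0,0,0],[0,0,-0.08,0,0,0],[0,0,-0.1,0,0,0],[0,0,-0.1,0,0,0],[0,0,-0.1,0,0,0],[0,0,-0.1,0,0,0],[-0.04,0,-0.09,0,0,0],[-0.045,0,-0.05,0,0,0],[0,0,0,0,0,0],[0,0,0,0,0,0],[0,0,0,0,0,0],[0,0,0,0,0,0],[0,0,0,0,0,0]]' -1
python3 - <<'E'
from h import *
s=arm.observe();print(np.round(s["position"],4),s["width"],s["clock"])
f,c=save("wrist","w13");fa,_=save("scene","s9");fb,_=save("side","d9")
f6,c6=load("w6")
cr=lambda f,x,y,w,h,sx,sy: cv2.resize(f[y:y+h,x:x+w,::-1],(sx,sy),interpolation=cv2.INTER_CUBIC)
top=np.hstack([cr(f,245,40,70,175,240,600)])
r=np.vstack([np.hstack([cr(fa,280,155,60,50,280,300),cr(fb,205,230,60,50,280,300)]),np.hstack([cr(fa,190,195,140,130,280,300),cr(fb,240,140,130,120,280,300)])])
cv2.imwrite("pics/m8.png",np.hstack([top,r]))
g=lambda k:cv2.cvtColor(k,cv2.COLOR_RGB2GRAY)
P=lambda x,y:(x/3.5+245-.4,y/3.5+55-.4)
a=np.float32([P(69,25),P(158,25),P(78,482),P(156,482),P(92,229),P(138,229),P(93,434),P(138,434),P(55,25+5),P(178,530)]).reshape(-1,1,2)
f1,_=load("w1");q,st,e=cv2.calcOpticalFlowPyrLK(g(f1),g(f),a,None,winSize=(25,25),maxLevel=4);q=q.reshape(-1,2)
u=onz(c,q[:2].mean(0),.079);l=onz(c,q[2:4].mean(0),.079);gm=onz(c,q[4:8].mean(0),.125);print(st.ravel(),"ear inner/outer pts",u,l,"grip",gm)
c1=load("w1")[1];a=a.reshape(-1,2);print("before",onz(c1,a[:2].mean(0),.079),onz(c1,a[2:4].mean(0),.079),onz(c1,a[4:8].mean(0),.125))
E
```

```text
clock: 31.32
position: [0.4751, 0.1486, 0.3574]
ee_rot: [-2.305, -2.13, 0.005]
force: [-0.0, -0.3, -0.4]
width: 0.997
gripper_force: 0.0
[0.4751 0.1486 0.3574] 0.9974590421479542 31.3167
[1 1 1 1 1 1 1 1 1 1] ear inner/outer pts [0.48481974 0.28279391 0.079     ] [0.47119562 0.11739273 0.079     ] grip [0.4760124 0.1827768 0.125    ]
before [0.48541525 0.28348069 0.079     ] [0.47377089 0.11774073 0.079     ] [0.47811986 0.18322431 0.125     ]
```

View pics/m8.png

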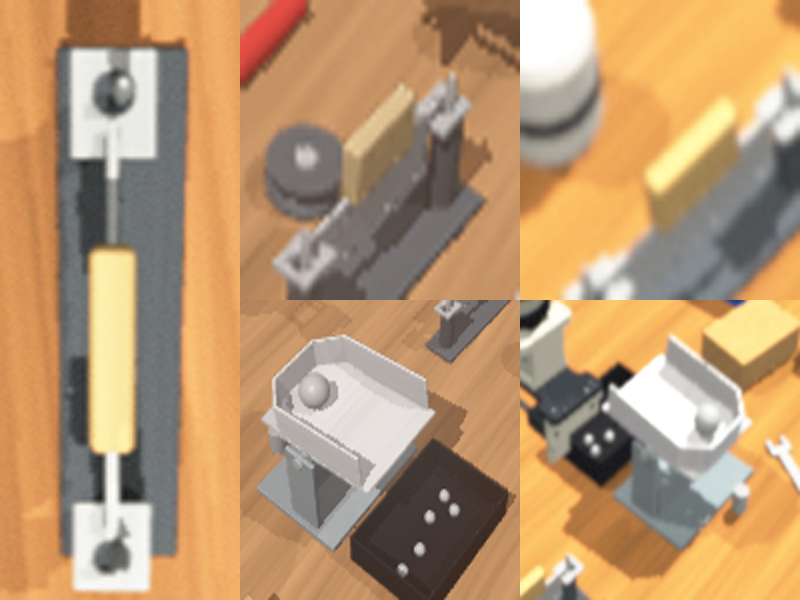

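The final picture shows the card flat on both pillars, with the pins through both holes at (113,92) and (113,555), at the same height as before. The five balls are in the black tray, the large ball is in the level pan, and the gripper is clear.

```bash
python3 -c "
from cell import arm
print(arm.sign_off())"
```

```text
the job is handed in; nothing more can be done
None
```

The job is handed in at about 31 s of the 58 s allowed: the five small balls are in the black tray, the large ball is in the pan at rest, and the card hangs home on both pins of its rack and is let go.

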